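Stack a ring coil on its base plate and hold it up level

ROBOT

A 6-joint arm with a two-finger parallel gripper is mounted at the origin on a cart in front of the work surface, level with it; the furniture and walls round the work are solid. World frame = base frame: x ahead of the robot, y to its left, z up, the work surface at z = 0. Lengths are in m, angles in rad, forces in N, time in s.
With the tool pointing down it reaches from about 0.35 to 0.85 m from the base axis. Payload 8.1 kg.
Tool frame: the origin (TCP) lies midway between the tips of the shut fingers; the grasp point (between the pads) lies 19 mm behind it (robot.grip_point_offset is the distance from the TCP to the grasp point, in m); z points along the fingers, y is the line along which they close (so a half turn about z gives the same grasp; the last joint's range is limited). The gripper opens to 93 mm and grips with 3 to 60 N. Pads are 15 mm wide; open, the fingers measure 128 mm over their backs; the gripper's body (75 mm by 188 mm) begins 65 mm behind the grasp point.
Start: joints at [-1.371, 0.13, 1.488, -0, 1.523, -0.085], TCP at [0.169, -0.576, 0.219] pointing down, gripper open.
Joint ranges: [-2.96, 2.96], [-0.89, 2.26], [0.02, 2.5], [-1.34, 4.48], [0, 2.73], [-2.66, 2.66]. Speed limits (rad/s): [2.39, 2.39, 2.79, 3.14, 3.14, 3.14].

INTERFACE

Orientations are given as a rotation vector (axis times angle).
In Python, from plant import robot, read_camera, job gives the robot as it stands.
- The arm moves only by the shell command python3 -m inch 'ROWS' [FORCE]. ROWS is JSON, one flat list of numbers, 5 for each row, row after row: the shift along the world's x, y, z in mm, then the turn about the world's z in degrees, then the opening in per cent of the stroke, from 0 (shut) to 100 (fully open). In form: [dx, dy, dz, yaw, hand, dx, dy, dz, yaw, hand, ...]. A call has 1 to 10 rows; each row is the pose to reach, as a shift and turn from the pose commanded when the call began; what a row does not reach only later rows make up. A row lasts 1/12 s, in which the tool goes at most 41.7 mm and 7.16 degrees, less where a joint would pass 70% of its speed; a pose out of reach is approached as far as the arm can. A call with a gripper value outside its range is refused whole. The fingers move at their own pace and stop on an object; FORCE is the grip in N (left out, the last holds). Time passes only in rows, so rows that repeat a pose let the fingers close. It gives the time, the measured TCP pose, the force, the opening and the grip force at its end, in the units of the state.
- robot.read_state(): the state, without advancing time (a new reading comes with each control period).
- read_camera(name): name is "side" or "top" or "wrist"; returns a dict with "image" (420x560x3 uint8, blue, green, red), "K" (3x3 intrinsics, pixels), "extrinsics" (4x4, takes a point from world to camera coordinates); the wrist camera has in their place "mount" (4x4, takes a point from camera to tool coordinates, whose origin is the TCP and whose axes are the flange's). Camera axes: x right, y down, z forward; pixel columns grow to the right and rows downward; lengths in m; the calibration is good to about 2 mm. A picture is of the moment at which its call begins: read the wrist's pose just before it. There is no depth.
- job.close_job(): hands the job in; it is judged then, once.
The state is a dict: "t": time; "q": joint angles; "dq": joint speeds; "joint_torque": joint torques, N m; "tool_pos": TCP position; "orientation": TCP orientation; "force": force on the tool from outside, world axes, zero at the start; "wrist_torque": the same for the moment, N m; "opening": finger opening in m; "gripper_force": force on a finger pad.
Only numpy, scipy, OpenCV 4.12 (cv2) and the standard library are available. Lean on these libraries where they do the work, as an engineer would, in place of code of your own. Each camera call takes 0.05 s, during which the arm holds its last target. There are 200 camera calls.

TASK

Lay the wound ring coil flat in the middle of the aluminium base plate, then lay the steel clamping disc centred on the coil with its hub up. Then take the base plate by its two long edges and lift it about 12 cm above where it stood with the stack still on it, keeping it level. The program finishes while you are still holding the plate, level and still, in the air; leave the tape roll where it lies.

Things in the scene. Friction and masses are not known exactly. Their poses are not given: they have to be found in the camera images.
- plate_center (a point): Centre of the loose aluminium base plate, half-way up its thickness, 15 mm above the bench. The plate is a flat rectangle, 100 mm along its own x, 68 mm along its own y, 10 mm thick, on four round black feet 10 mm high (underside 10 mm, flat top 20 mm above the bench). About 200 g. Grip it across the 68 mm at mid-length, fingers astride the stack (which tops out 32 mm above the plate).
- coil_center (a point): Centre of the loose wound ring coil (black flat ring with bright copper windings, 56 mm outer diameter, 15 mm high, lying flat on the bench), half-way up, 8 mm above the underside. z is along the ring's axis.
- hub_center (a point): Centre of the hub of the loose steel clamping disc. The disc is 50 mm in diameter and 5 mm thick with a flat underside; a round hub 22 mm in diameter stands up from its middle to 17 mm above the underside. This point is on the axis, 11 mm above the underside. z is up along the hub. Mass about 90 g.
- tape_center (a point): Centre of the loose roll of amber tape (ring 60 mm in diameter, 19 mm high, lying flat), a bystander not to be moved.
- base_plate: The same base plate; this origin is on its axis at the foot level, 15 mm under plate_center.
- ring_coil: The same ring coil; this origin is at the centre of its underside.
- clamp_disc: The same clamping disc; this origin is at the centre of its underside.
Mind the look-alikes: they are no part of the job. Leave any blue, purple or red look-alike of the clamp_disc alone.

How it is judged:
By the outcome, as a careful person would: the job done as asked, in the order asked, and still so for the second after the job is handed in, while the arm keeps its last pose, push and grip.
It also fails if it takes over 66 s, if anything falls off the work surface, if the arm or the gripper's body presses on something with over 40 N, if the wrist force passes 120 N, or if a joint passes its speed limit or range.

## Working session

There is one attempt and no reset: what is moved stays moved. The work goes in short steps, Python scripts to look and compute and a shell command to move; the robot and the scene stay as the last step left them, time stands still between calls to the robot, and variables do not carry over. Pictures are saved under pics/ and viewed, at most 13 in all, crops included, and the job is handed in when it is done.

```bash
mkdir -p pics; ls; python3 - <<'E'
from plant import robot, read_camera
import cv2,numpy as np,pickle
d={n:read_camera(n) for n in("top","side")}
pickle.dump(d,open('c0.pkl','wb'))
for n in d:
    cv2.imwrite(f'pics/{n}0.png',d[n]['image'])
    E=d[n]['extrinsics']; print(n,d[n]['K'].tolist(),np.round(-E[:3,:3].T@E[:3,3],3),np.round(E[:3,:3],2).tolist())
s=robot.read_state();print(s['t'],s['tool_pos'],s['orientation'],s['opening'])
E
```

```text
pics
top [[510.03773457643246, 0.0, 270.2123332640739], [0.0, 510.03773457643246, 217.04695116231986], [0.0, 0.0, 1.0]] [ 0.361 -0.066  0.953] [[0.03, -1.0, 0.01], [-0.98, -0.03, -0.18], [0.18, -0.0, -0.98]]
side [[426.82216238636477, 0.0, 283.67479839844583], [0.0, 426.82216238636477, 215.9265544779236], [0.0, 0.0, 1.0]] [ 0.381 -0.739  0.679] [[0.98, -0.18, -0.0], [-0.12, -0.66, -0.74], [0.13, 0.73, -0.67]]
0.1 [ 0.16848003 -0.57532507  0.21765696] [-3.10812578e+00 -4.45629035e-01  1.71447895e-04] 0.09341102204023896
```

View pics/top0.png

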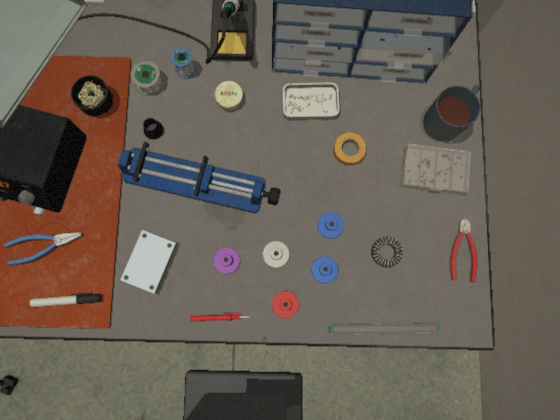

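View pics/side0.png

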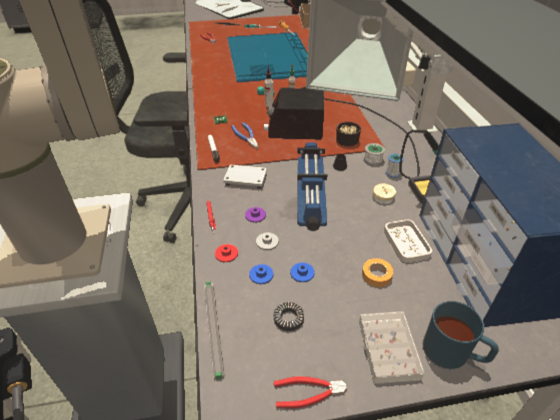

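Top view: the plate is at (149,262), the coil at (387,251) and the tape at (350,148). Disc candidates are grey/steel (276,254), purple (227,261), blue (330,225) and (324,269), and red (286,305). The grey one fits the description because it is bare steel. I'll confirm it in a crop and measure.

```bash
cat > h.py <<'E'
import cv2,numpy as np
def ray(c,uv,z,E=None):
    E=c['extrinsics'] if E is None else E
    R,t=E[:3,:3],E[:3,3]; o=-R.T@t
    d=(np.linalg.inv(c['K'])@np.c_[np.atleast_2d(uv),np.ones(len(np.atleast_2d(uv)))].T).T@R
    return o[:2]+d[:,:2]*((z-o[2])/d[:,2:])
def blob(mask,seed,r=45):
    m=np.zeros_like(mask); x,y=seed
    m[max(0,y-r):y+r,max(0,x-r):x+r]=mask[max(0,y-r):y+r,max(0,x-r):x+r]
    cs,_=cv2.findContours(m,cv2.RETR_EXTERNAL,cv2.CHAIN_APPROX_NONE)
    return max(cs,key=cv2.contourArea)[:,0].astype(float)
E
python3 - <<'E'
import pickle,cv2,numpy as np
from h import *
d=pickle.load(open('c0.pkl','rb'))
c=d['top'];im=c['image'];g=cv2.cvtColor(im,cv2.COLOR_BGR2GRAY)
def rep(n,uv,z):
    w=ray(c,uv,z).astype(np.float32)*1000; r=cv2.minAreaRect(w); print(n,np.round(r[0],1),np.round(r[1],1),round(r[2],1),'circ',np.round(cv2.minEnclosingCircle(w),1) if 0 else cv2.minEnclosingCircle(w))
m=(g>150).astype(np.uint8)*255
print(g[235:290:9,262:290:4]); 
rep('plate',blob(m,(149,262)),.02)
rep('disc',blob((g>130).astype(np.uint8)*255,(276,254),25),.005)
k=cv2.morphologyEx(((g<70)|(g>140)).astype(np.uint8)*255,cv2.MORPH_CLOSE,np.ones((3,3)))
rep('coil',blob(k,(387,251),28),.012)
a=cv2.resize(im[205:315,95:425],None,fx=2.4,fy=2.4,interpolation=cv2.INTER_CUBIC)
s=d['side']['image'][155:340,200:330]
s=cv2.resize(s,None,fx=1.7,fy=1.7)
o=np.zeros((264+s.shape[0],792,3),np.uint8);o[:264]=a[:264,:792];o[264:,:s.shape[1]]=s
cv2.imwrite('pics/crop.png',o[:600])
E
```

```text
[[108 108 109 106 105 107 110]
 [108 129 182 180 177 182 107]
 [139 182 182  78 120 138 181]
 [108 174 184 184 189 184 141]
 [107 106 107 105 106 108 107]
 [110 109 112 108 108 110 107]
 [105 107 109 107 107 107 105]]
plate [443.1 154.3] [67.3 99.4] 70.3 circ ((442.74041748046875, 154.518310546875), 58.92027282714844)
disc [463.6 -79.2] [48.8 49. ] 46.3 circ ((463.9562072753906, -79.11800384521484), 25.262176513671875)
coil [ 471.6 -284. ] [53.  55.9] 18.0 circ ((472.2994079589844, -284.0505676269531), 28.508150100708008)
```

View pics/crop.png

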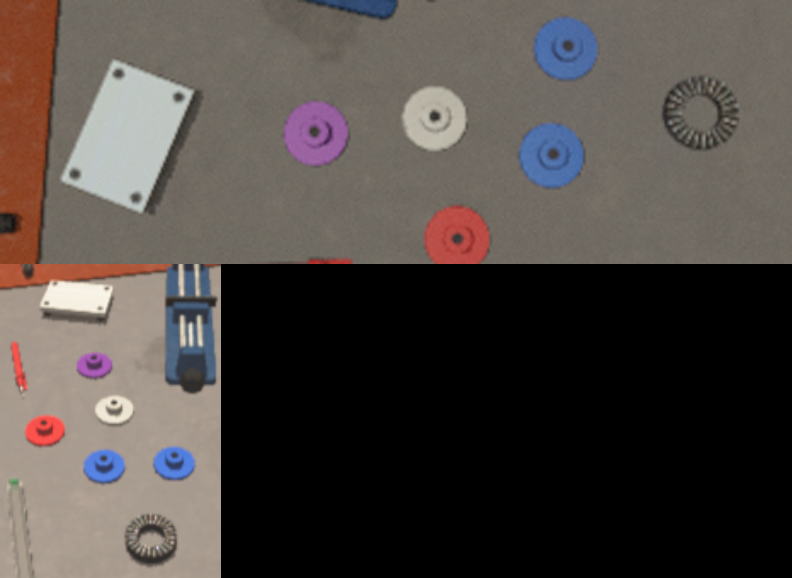

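The crop confirms it: the bare grey/steel disc with a raised hub is at top-view (276,254), and the others are purple, blue or red. The measured sizes match the description: plate 67×99 at (443,154) mm with its long axis at −20°, disc Ø49 at (464,−79), coil Ø56 at (472,−284). I'll move over the coil first.

```bash
python3 -m inch '[304,291,-60,0,85,304,291,-60,0,85,304,291,-60,0,85,304,291,-100,0,85,304,291,-100,0,85,304,291,-100,0,85,304,291,-100,0,85,304,291,-100,0,85,304,291,-100,0,85,304,291,-100,0,85]' 15; python3 -m inch '[0,0,0,0,85,0,0,0,0,85,0,0,0,0,85]'
cat >> h.py <<'E'
from scipy.spatial.transform import Rotation as Ro
def wrist():
    from plant import robot,read_camera
    s=robot.read_state(); c=read_camera('wrist')
    T=np.eye(4);T[:3,:3]=Ro.from_rotvec(s['orientation']).as_matrix();T[:3,3]=s['tool_pos']
    c['extrinsics']=np.linalg.inv(T@c['mount']); return c,s
def proj(c,p):
    q=c['K']@(c['extrinsics']@np.r_[p,1])[:3]; return q[:2]/q[2]
E
python3 - <<'E'
from h import *
c,s=wrist(); cv2.imwrite('pics/w1.png',c['image']); print(s['t'],np.round(s['tool_pos'],4),s['orientation'],s['opening'],s['force'])
print(proj(c,[.472,-.284,.015]), proj(c,[.472,-.284,0]),c['mount'].round(3).tolist())
import pickle;pickle.dump(c,open('w1.pkl','wb'))
E
```

```text
t: 0.93
tool_pos: [0.4619, -0.2941, 0.1223]
orientation: [-3.11, -0.446, 0.0]
force: [1.2, 0.4, 0.4]
opening: 0.0787
gripper_force: 0.0
t: 1.18
tool_pos: [0.4608, -0.2958, 0.1228]
orientation: [-3.109, -0.448, 0.001]
force: [0.4, -0.6, 1.0]
opening: 0.0791
gripper_force: 0.0
1.1833 [ 0.4608 -0.2958  0.1228] [-3.10937635e+00 -4.47680740e-01  1.48496186e-03] 0.07911171275747132 [ 0.44503903 -0.60348055  1.02992287]
[269.80721213 188.47797139] [270.30005933 184.96999556] [[-0.0, -0.961, -0.277, 0.076], [1.0, -0.0, 0.0, 0.001], [-0.0, -0.277, 0.961, -0.165], [0.0, 0.0, 0.0, 1.0]]
```

View pics/w1.png

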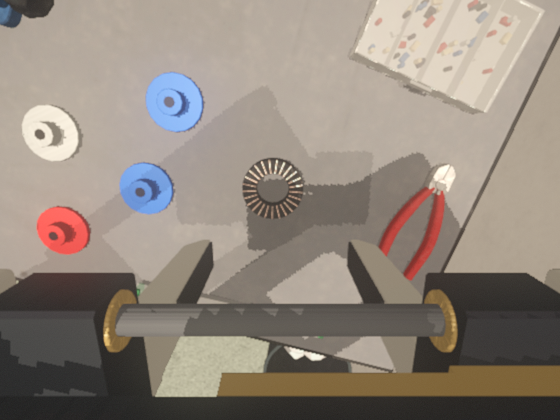

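The wrist view shows the coil at (272,188), against a predicted (270,188), so the calibration agrees. Next I refine the centre.

```bash
python3 - <<'E'
from h import *
import pickle;c=pickle.load(open('w1.pkl','rb'))
u=np.array([[243,187],[303,187],[272,158],[272,219],[272,188]]);print((1000*ray(c,u,.012)).round(1))
E
```

```text
[[ 465.7 -260.1]
 [ 481.2 -312.9]
 [ 498.7 -278.4]
 [ 443.5 -294.1]
 [ 472.3 -285.9]]
```

```bash
python3 -m inch '[11,11,-40,0,85,11,11,-80,0,85,11,11,-100,0,85,11,11,-110,0,85,11,11,-116,0,85,11,11,-118,0,85,11,11,-118,0,85,11,11,-118,0,85]' ; python3 -m inch '[0,0,0,0,40,0,0,0,0,40,0,0,0,0,40,0,0,0,0,40,0,0,0,0,40,0,0,0,0,40]' 15
```

```text
t: 1.9
tool_pos: [0.4731, -0.2863, 0.0071]
orientation: [3.108, 0.444, 0.004]
force: [-0.4, -0.1, 0.7]
opening: 0.0789
gripper_force: 0.0
t: 2.4
tool_pos: [0.4723, -0.2851, 0.0055]
orientation: [3.109, 0.446, 0.001]
force: [-0.1, 0.1, 2.8]
opening: 0.0547
gripper_force: 15.0
```

```bash
python3 -m inch '[0,0,20,0,40,0,0,50,0,40,-2,20,75,0,40,-4,50,75,0,40,-6,85,75,0,40,-8,120,75,0,40,-10,155,75,0,40,-12,190,75,0,40,-14,225,75,0,40,-16,260,75,0,40]'; python3 -m inch '[-2,35,0,0,40,-4,70,0,0,40,-6,105,0,0,40,-9,140,0,0,40,-11,160,0,0,40,-13,174,0,0,40,-13,179,0,0,40,-13,179,0,0,40,-13,179,0,0,40]'
python3 - <<'E'
from h import *
c,s=wrist(); cv2.imwrite('pics/w2.png',c['image']); print(s['t'],np.round(s['tool_pos'],4),s['orientation'],s['opening'],s['force'])
g=cv2.cvtColor(c['image'],cv2.COLOR_BGR2GRAY)
print(proj(c,[.443,.154,.02]))
import pickle;pickle.dump(c,open('w2.pkl','wb'))
E
```

```text
t: 3.23
tool_pos: [0.4554, -0.0233, 0.0799]
orientation: [-3.11, -0.445, 0.0]
force: [0.8, 0.7, -1.1]
opening: 0.0546
gripper_force: 15.0
t: 3.98
tool_pos: [0.4429, 0.1536, 0.0799]
orientation: [3.109, 0.447, -0.001]
force: [-0.2, 0.9, -0.9]
opening: 0.0549
gripper_force: 15.0
3.9833 [0.4429 0.1536 0.0799] [ 3.10924870e+00  4.46576803e-01 -7.29847458e-04] 0.054863123427888565 [-0.19193744  0.89549843 -0.94730362]
[278.14990188 220.0836324 ]
```

View pics/w2.png

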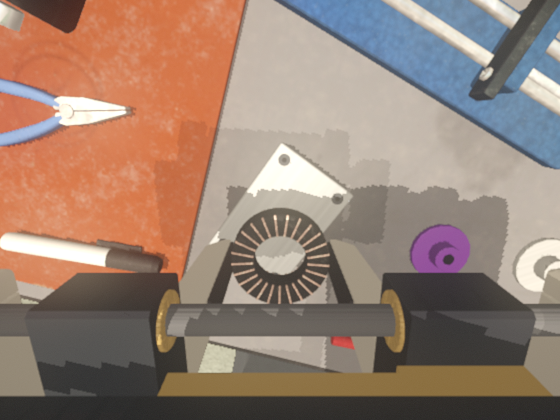

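The wrist view shows the coil held at (280,256), with the plate corners visible at (281,143) and (352,192).

```bash
python3 - <<'E'
from h import *
import pickle;c=pickle.load(open('w2.pkl','rb'))
print('corners',(1000*ray(c,[[281,143],[352,192]],.02)).round(1))
a=np.radians(-19.7);x=np.array([np.cos(a),np.sin(a)]);y=np.array([-x[1],x[0]])
for p in((50,34),(50,-34)):print((np.array([443,154.3])+p[0]*x+p[1]*y).round(1))
print('coil',(1000*ray(c,[[231,257],[329,257],[280,208],[280,304],[280,256]],.0895)).round(1))
t=pickle.load(open('c0.pkl','rb'))['top'];g=cv2.cvtColor(t['image'],cv2.COLOR_BGR2GRAY)
b=blob((g>150).astype(np.uint8)*255,(149,262));w=(1000*ray(t,b,.02)).astype(np.float32)
print(cv2.boxPoints(cv2.minAreaRect(w)).round(1).tolist(), w.mean(0))
E
```

```text
corners [[499.6 168.4]
 [479.9 107. ]]
[501.5 169.5]
[478.6 105.4]
coil [[437.8 179.2]
 [453.  127.3]
 [472.4 161.2]
 [416.9 144.9]
 [446.  153.5]]
[[385.0, 139.3000030517578], [478.5, 105.9000015258789], [501.20001220703125, 169.1999969482422], [407.70001220703125, 202.6999969482422]] [442.80527 154.2288 ]
```

```bash
python3 -m inch '[-1,0,-25,0,40,-1,0,-42,0,40,-1,0,-49,0,40,-1,0,-52,0,40,-1,0,-54,0,40,-1,0,-54,0,40,-1,0,-54,0,40,-1,0,-54,0,40]'
```

```text
t: 4.7
tool_pos: [0.4429, 0.1542, 0.0271]
orientation: [-3.11, -0.446, -0.003]
force: [0.7, -0.6, -1.2]
opening: 0.0547
gripper_force: 15.0
```

```bash
python3 -m inch '[0,0,-1,0,40,0,0,-1,0,40,0,0,-1,0,40]';python3 -m inch '[0,0,0,0,65,0,0,0,0,70,0,0,0,0,75,0,0,0,0,80,0,0,0,0,80,0,0,30,0,80,0,0,60,0,80,0,0,90,0,80]'; python3 -m inch '[-2,-40,0,0,50,0,-80,0,0,50,5,-120,0,0,50,10,-160,0,0,50,15,-200,0,0,50,21,-225,0,0,50,21,-233,0,0,50,21,-233,0,0,50,21,-233,0,0,50]'
python3 - <<'E'
from h import *
from plant import read_camera
import pickle
t=read_camera('top');c,s=wrist();pickle.dump((t,c),open('p3.pkl','wb'))
print(s['t'],s['tool_pos'].round(4),s['opening'])
W=t['image'][225:300,105:195];cv2.imwrite('pics/p3.png',np.hstack([cv2.resize(W,(240,200),interpolation=cv2.INTER_CUBIC),cv2.resize(c['image'],(267,200))]))
cv2.imwrite('pics/p3.png',np.hstack([cv2.resize(W,(360,300),interpolation=cv2.INTER_CUBIC),cv2.resize(c['image'],(400,300))]))
print(proj(c,[.464,-.079,.017]))
E
```

```text
t: 4.95
tool_pos: [0.4425, 0.1542, 0.0255]
orientation: [-3.11, -0.446, -0.001]
force: [0.3, -0.1, -0.0]
opening: 0.0548
gripper_force: 15.0
t: 5.62
tool_pos: [0.4411, 0.1539, 0.1155]
orientation: [3.11, 0.446, -0.003]
force: [0.9, 0.6, 0.4]
opening: 0.0748
gripper_force: 0.0
t: 6.37
tool_pos: [0.4627, -0.0785, 0.1148]
orientation: [-3.109, -0.444, 0.001]
force: [0.2, 0.7, -0.4]
opening: 0.0467
gripper_force: 0.0
6.4167 [ 0.4627 -0.0778  0.1148] 0.04653225666186939
[280.53324483 205.57073949]
```

View pics/p3.png

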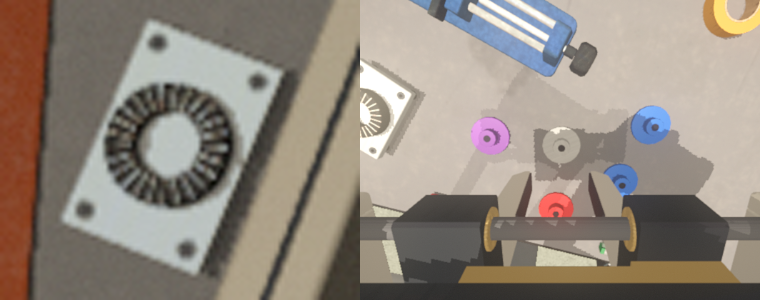

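The coil lies flat on the plate, near its middle (crop (167,145), plate holes averaging (171,145), with parallax accounting for the difference). The steel hub is at about (283,204) in the wrist image, against a predicted (281,206). I'll measure both.

```bash
python3 - <<'E'
from h import *
import pickle;t,c=pickle.load(open('p3.pkl','rb'))
px=lambda u,v:[105+u/4,225+v/4]
h=1000*ray(t,[px(157,42),px(258,81),px(85,209),px(186,249)],.02);print('plate',h.mean(0))
k=1000*ray(t,[px(104,146),px(232,146),px(168,82),px(167,208)],.035);print('coil',k.round(1),k.mean(0), 1000*ray(t,[px(168,145)],.035))
g=cv2.cvtColor(c['image'],cv2.COLOR_BGR2GRAY);hs=cv2.cvtColor(c['image'],cv2.COLOR_BGR2HSV)
I=c['image'][170:240,235:330];cv2.imwrite('pics/hub.png',cv2.resize(I,None,fx=7,fy=7,interpolation=cv2.INTER_CUBIC))
E
```

```text
plate [442.751601   153.72790239]
coil [[440.  180.5]
 [441.5 123.1]
 [469.7 153.8]
 [413.1 150.4]] [441.05937405 151.93550785] [[441.20855397 151.83680875]]
```

View pics/hub.png

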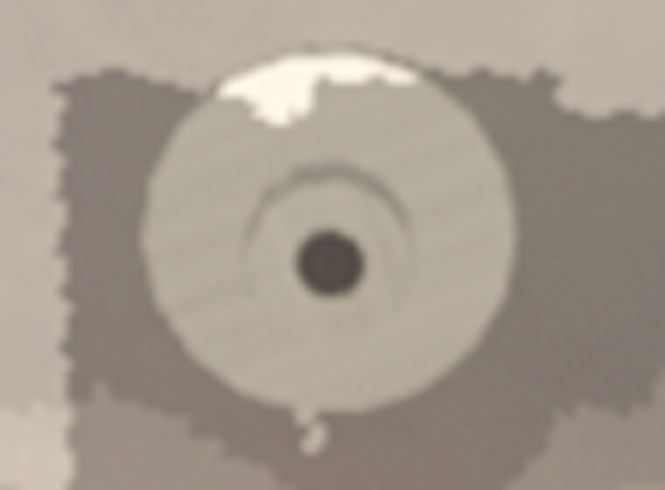

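The crop shows the hub bore at (330,263) and the disc outline centred at (330,232). The coil measures about 2 mm off the plate centre.

```bash
python3 - <<'E'
from h import *
import pickle;t,c=pickle.load(open('p3.pkl','rb'))
print(1000*ray(c,[[235+330/7-.5,170+263/7-.5]],.017),1000*ray(c,[[235+330/7-.5,170+232/7-.5]],.005))
E
python3 -m inch '[0,0,0,0,50]'
```

```text
[[462.94430524 -80.3381727 ]] [[463.69452411 -80.17960278]]
t: 6.55
tool_pos: [0.4628, -0.0774, 0.1149]
orientation: [-3.109, -0.449, 0.0]
force: [-0.2, 0.4, 0.2]
opening: 0.0467
gripper_force: 0.0
```

```bash
python3 -m inch '[1,-2,-35,0,50,1,-2,-70,0,50,1,-2,-90,0,50,1,-2,-100,0,50,1,-2,-104,0,50,1,-2,-106,0,50,1,-2,-106,0,50,1,-2,-106,0,50]';python3 -m inch '[0,0,0,0,10,0,0,0,0,10,0,0,0,0,10,0,0,0,0,10,0,0,0,0,10,0,0,0,0,10]' 20;  python3 -m inch '[0,0,20,0,10,0,0,50,0,10,0,0,80,0,10,0,0,80,0,10]'
```

```text
t: 7.22
tool_pos: [0.4655, -0.0811, 0.0107]
orientation: [3.109, 0.446, 0.004]
force: [0.3, 0.0, 0.3]
opening: 0.0464
gripper_force: 0.0
t: 7.72
tool_pos: [0.4643, -0.081, 0.0094]
orientation: [3.11, 0.446, 0.001]
force: [-1.8, 0.3, 2.5]
opening: 0.021
gripper_force: 20.0
t: 8.05
tool_pos: [0.4677, -0.082, 0.0951]
orientation: [3.106, 0.445, 0.012]
force: [0.9, -0.5, 0.5]
opening: 0.0213
gripper_force: 20.0
```

```bash
python3 -m inch '[-2,20,0,0,10,-6,55,0,0,10,-9,90,0,0,10,-12,125,0,0,10,-15,160,0,0,10,-18,190,0,0,10,-20,215,0,0,10,-22,228,0,0,10,-22,232,0,0,10,-22,232,0,0,10]'; python3 -m inch '[0,0,-10,0,10,0,0,-15,0,10,0,0,-20,0,10,0,0,-20,0,10]'
python3 - <<'E'
from h import *
import pickle
c,s=wrist();pickle.dump(c,open('w4.pkl','wb'))
print(s['t'],s['tool_pos'].round(4),s['opening'],proj(c,[.4415,.1525,.035]))
cv2.imwrite('pics/w4.png',cv2.resize(c['image'][140:310,160:400],(800,567),interpolation=cv2.INTER_CUBIC))
E
```

```text
t: 8.88
tool_pos: [0.4416, 0.1517, 0.0886]
orientation: [3.109, 0.449, -0.001]
force: [-0.5, -0.9, -0.4]
opening: 0.021
gripper_force: 20.0
t: 9.22
tool_pos: [0.441, 0.15, 0.0672]
orientation: [3.11, 0.444, -0.004]
force: [0.5, -0.2, -1.2]
opening: 0.0215
gripper_force: 20.0
9.2167 [0.441  0.15   0.0672] 0.021512615227590095 [275.10710709 231.52161119]
```

View pics/w4.png

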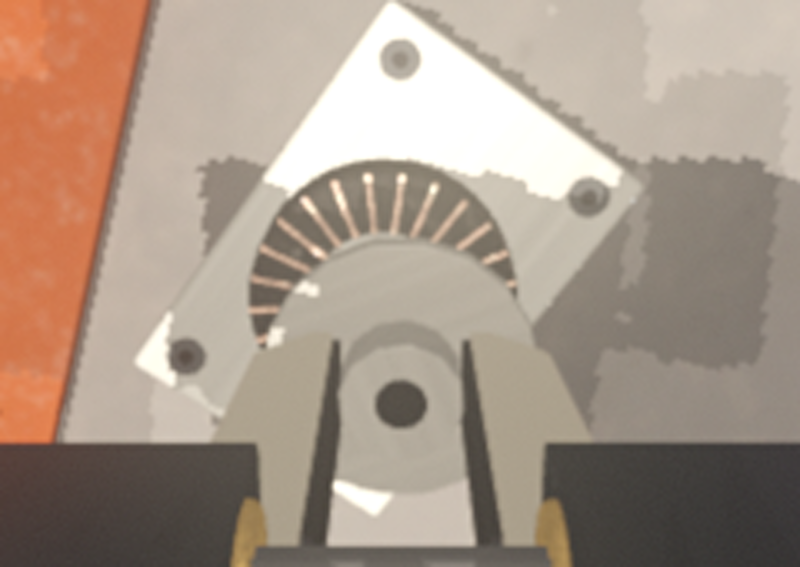

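The disc is held level with its bore at crop (401,405). The coil below spans columns 250 to 516, with its far rim at row 160. I'll compare centres through the same camera.

```bash
python3 - <<'E'
from h import *
import pickle;c=pickle.load(open('w4.pkl','rb'))
f=lambda p,z:1000*ray(c,np.array(p,float)*.3+[160,140]-.35,z)
yd=Ro.from_rotvec([3.11,.444,-.004]).as_matrix(); X=yd[:2,0]; Y=yd[:2,1]; print(X,Y)
O=np.array([441.,150.])
L=lambda p,z:(np.c_[(f(p,z)-O)@X,(f(p,z)-O)@Y]).round(1)
print('coil l,r,far',L([[250,290],[516,285],[385,160]],.035).tolist())
print('bore',L([[401,405]],.0745).tolist(),'disc far',L([[401,240]],.0628).tolist())
h=L([[400,59],[588,196],[186,356]],.02);print('holes',h.tolist(),'centre',(h[1]+h[2])/2)
E
```

```text
[0.96004723 0.27982661] [ 0.27982675 -0.96005047]
coil l,r,far [[4.7, -29.7], [5.8, 24.5], [31.9, -2.1]]
bore [[-1.5, 1.0]] disc far [[24.0, 1.0]]
holes [[49.7, 0.9], [20.5, 41.0], [-16.4, -47.1]] centre [ 2.05 -3.05]
```

```bash
python3 -m inch '[2,4,-8,0,10,2,4,-14,0,10,2,4,-19,0,10,2,4,-22,0,10,2,4,-23,0,10,2,4,-24,0,10,2,4,-24,0,10,2,4,-25,0,10,2,4,-25,0,10]'; python3 -m inch '[0,0,0,0,10]'
```

```text
t: 10.02
tool_pos: [0.4444, 0.1552, 0.0444]
orientation: [-3.11, -0.446, -0.001]
force: [-0.2, 0.3, -0.5]
opening: 0.0207
gripper_force: 20.0
t: 10.1
tool_pos: [0.4443, 0.1552, 0.0444]
orientation: [-3.11, -0.446, -0.001]
force: [-0.0, 0.5, -0.2]
opening: 0.0213
gripper_force: 20.0
```

```bash
python3 - <<'E'
from h import *
import pickle
c,s=wrist();pickle.dump(c,open('w5.pkl','wb'))
print(s['t'],s['tool_pos'].round(4),s['force'],proj(c,[.4435,.154,.035]))
cv2.imwrite('pics/w5.png',cv2.resize(c['image'][150:320,160:400],(800,567),interpolation=cv2.INTER_CUBIC))
E
```

```text
10.1 [0.4443 0.1552 0.0444] [-0.04149673  0.48672274 -0.15341243] [279.7420358  248.50335065]
```

View pics/w5.png

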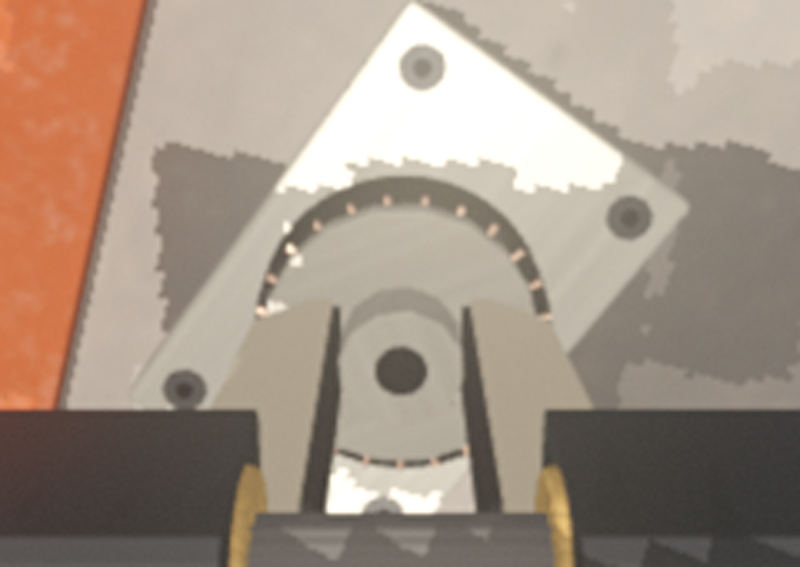

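The disc sits concentric over the coil, with an even rim left and right and about 1 mm off fore-aft. I'll touch down, release and rise.

```bash
python3 -m inch '[0,0,-1,0,10,0,0,-1,0,10,0,0,-1,0,10]'; python3 -m inch '[0,0,0,0,25,0,0,0,0,30,0,0,0,0,40,0,0,0,0,45,0,0,0,0,45,0,0,10,0,45,0,0,30,0,45,0,0,70,0,45,0,0,70,0,45,0,0,70,0,45]'
python3 -m inch '[0,0,0,-7,98,0,0,0,-14,98,0,0,0,-21,98,0,0,0,-28,98,0,0,0,-34,98,0,0,0,-36,98,0,0,0,-36,98,0,0,0,-36,98]'
python3 - <<'E'
from h import *
import pickle
c,s=wrist();pickle.dump(c,open('w6.pkl','wb'))
R=Ro.from_rotvec(s['orientation']).as_matrix();print(s['t'],s['tool_pos'].round(4),s['opening'],R.round(3).tolist(),np.degrees(np.arctan2(R[1,1],R[0,1])))
cv2.imwrite('pics/w6.png',c['image'])
E
```

```text
t: 10.4
tool_pos: [0.4445, 0.1552, 0.0442]
orientation: [-3.11, -0.446, -0.001]
force: [-3.3, -1.7, 9.9]
opening: 0.0212
gripper_force: 20.0
t: 11.23
tool_pos: [0.4464, 0.1556, 0.1168]
orientation: [-3.109, -0.446, -0.01]
force: [-0.1, -0.2, -0.6]
opening: 0.0424
gripper_force: 0.0
t: 11.9
tool_pos: [0.4435, 0.155, 0.1125]
orientation: [3.095, -0.534, -0.002]
force: [-0.5, -0.1, 0.4]
opening: 0.0893
gripper_force: 0.0
11.9 [0.4435 0.155  0.1125] 0.08926295854113224 [[0.942, -0.335, -0.001], [-0.335, -0.942, -0.0], [-0.001, 0.001, -1.0]] -109.58551609776256
```

View pics/w6.png

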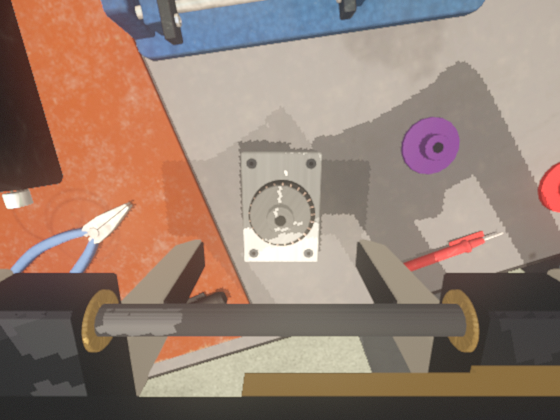

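The stack stands on the plate and the plate is square to the gripper. The plate holes are at (252,163), (312,163), (253,254) and (308,254).

```bash
python3 - <<'E'
from h import *
import pickle;c=pickle.load(open('w6.pkl','rb'))
h=1000*ray(c,[[252,163],[312,163],[253,254],[308,254]],.02);print(h.round(1).tolist(),h.mean(0))
for a,b in((2,0),(3,1)):d=h[a]-h[b];print(np.hypot(*d),np.degrees(np.arctan2(d[1],d[0])))
E
```

```text
[[488.7, 162.2], [471.9, 114.9], [410.9, 191.2], [394.1, 144.0]] [441.3910173  153.08435996]
83.00926532239876 159.57870208222548
83.03435952416109 159.53728854681742
```

```bash
python3 -m inch '[-1.5,-1.5,-30,-1,100,-1.5,-1.5,-60,-1,100,-1.5,-1.5,-85,-1,100,-1.5,-1.5,-98,-1,100,-1.5,-1.5,-104,-1,100,-1.5,-1.5,-108,-1,100,-1.5,-1.5,-110,-1,100,-1.5,-1.5,-110,-1,100,-1.5,-1.5,-110,-1,100,-1.5,-1.5,-110,-1,100]'; python3 -m inch '[0,0,0,0,90,0,0,0,0,85,0,0,0,0,80,0,0,0,0,76,0,0,0,0,72,0,0,0,0,65,0,0,0,0,60,0,0,0,0,60,0,0,0,0,60]' 35
```

```text
t: 12.78
tool_pos: [0.4435, 0.1538, 0.0042]
orientation: [-3.09, 0.564, -0.003]
force: [0.2, 0.5, 0.1]
opening: 0.093
gripper_force: 0.0
t: 13.53
tool_pos: [0.4426, 0.1537, 0.0032]
orientation: [-3.09, 0.564, -0.0]
force: [0.4, 1.9, 0.8]
opening: 0.0674
gripper_force: 35.0
```

```bash
python3 -m inch '[0,0,0,0,60,0,0,1,0,60,0,0,3,0,60,0,0,6,0,60,0,0,10,0,60,0,0,15,0,60,0,0,21,0,60,0,0,28,0,60,0,0,34,0,60,0,0,40,0,60]' 45; python3 -m inch '[0,0,8,0,60,0,0,16,0,60,0,0,24,0,60,0,0,33,0,60,0,0,42,0,60,0,0,51,0,60,0,0,59,0,60,0,0,66,0,60,0,0,72,0,60,0,0,76,0,60]'; python3 -m inch '[0,0,2,0,60,0,0,3,0,60,0,0,4,0,60,0,0,4,0,60,0,0,4,0,60,0,0,4,0,60,0,0,4,0,60,0,0,4,0,60,0,0,4,0,60]'
python3 - <<'E'
from h import *
from plant import read_camera
c,s=wrist();t=read_camera('side')
print(s['t'],s['tool_pos'].round(4),s['orientation'],s['force'],s['wrist_torque'],s['opening'],s['gripper_force'])
cv2.imwrite('pics/end.png',np.hstack([cv2.resize(c['image'],(400,300)),cv2.resize(t['image'][60:240,160:400],(400,300),interpolation=cv2.INTER_CUBIC)]))
E
```

```text
t: 14.37
tool_pos: [0.4429, 0.1537, 0.0441]
orientation: [-3.09, 0.564, -0.001]
force: [0.7, 0.1, -4.1]
opening: 0.0676
gripper_force: 45.0
t: 15.2
tool_pos: [0.4428, 0.1537, 0.12]
orientation: [-3.09, 0.564, -0.001]
force: [0.1, -0.1, -4.1]
opening: 0.0675
gripper_force: 45.0
t: 15.95
tool_pos: [0.4425, 0.1536, 0.123]
orientation: [3.09, -0.564, -0.0]
force: [-0.7, -0.4, -4.1]
opening: 0.0676
gripper_force: 45.0
15.95 [0.4425 0.1536 0.123 ] [ 3.09048604e+00 -5.63925161e-01 -2.61723943e-04] [-0.71063985 -0.44317322 -4.09498931] [ 0.03053915 -0.00020668  0.06716274] 0.06756391666471014 44.964308738708496
```

View pics/end.png

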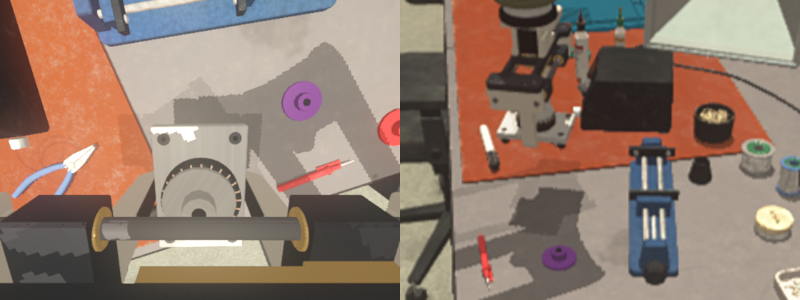

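The plate is held 12 cm up and level, with the stack centred on it. The torque is about zero and the weight is steady at 4.1 N. Handing in.

```bash
python3 -c "
from plant import job
print(job.close_job())"
```

```text
the job is handed in; nothing more can be done
None
```

I handed the job in at about 16 s with the base plate held level and still 12 cm up, the coil within about 2 mm of its middle and the steel disc hub-up within about 1 mm of the coil's centre; the tape roll and look-alikes were not touched.

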